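# Clamp the coverslip box for the trolley ride

### The arm

A 6-joint arm with a two-finger parallel gripper is mounted at the origin on a cart in front of the work surface, level with it; the furniture and walls round the work are solid. World frame = base frame: x ahead of the robot, y to its left, z up, the work surface at z = 0. Lengths are in mm, angles in degrees, forces in N, time in s.
With the tool pointing down it reaches from about 300 to 850 mm from the base axis. Payload 4.2 kg.
Tool frame: the origin (TCP) lies midway between the tips of the shut fingers; the grasp point (between the pads) lies 19 mm behind it (env.grasp_offset is the distance from the TCP to the grasp point, in mm); z points along the fingers, y is the line along which they close (so a half turn about z gives the same grasp; the last joint's range is limited). The gripper opens to 91 mm and grips with 3 to 60 N. Pads are 32 mm wide; open, the fingers measure 118 mm over their backs; the gripper's body (76 mm by 178 mm) begins 60 mm behind the grasp point.
Start: joints at [75.287, 18.312, 89.639, -0, 72.044, -1.146], TCP at [134.892, 558.97, 213.976] pointing down, gripper open.
Joint ranges: [-177.97, 177.97], [-48.28, 115.42], [12.27, 149.76], [-77.06, 257.06], [2.81, 150.46], [-146.56, 146.56]. Speed limits (degrees/s): [147.25, 147.25, 180, 180, 180, 180].

### API

Orientations are given as [roll, pitch, yaw] about the fixed x, y, z axes, in that order (R = Rz(yaw) Ry(pitch) Rx(roll)).
In Python, from workcell import env, optics gives the robot as it stands. The module is installed in compiled form; this text tells all that it offers.
- The arm moves only by the tool send_rows, never from a script. Its argument "targets" is a list that holds one entry, the list of rows, each a list of 7 numbers: the turn, a rotation vector about the world's x, y, z scaled (see below), then the shift along the world's x, y, z scaled (see below), then the closure, from -1 (fully open) to 1 (shut). In form: [[[rx, ry, rz, x, y, z, gripper], ...]]. A call has 1 to 12 rows; each row shifts and turns the commanded pose from where the row before left it; what a row does not reach is not made up. The controller multiplies each number of a shift by 0.2 m and each number of a turn by pi/2 rad. A row lasts 1/10 s, in which the tool goes at most 50 mm and 8.59 degrees, less where a joint would pass 70% of its speed; a pose out of reach is approached as far as the arm can. A call with a number of a shift or a turn outside -1 to 1 is refused whole. A call with a gripper value outside its range is refused whole. The fingers move at their own pace and stop on an object; "grip_force" is the grip in N (left out, the last holds). Time passes only in rows, so rows that do not move let the fingers close. It gives the time, the measured TCP pose, the force, the opening and the grip force at its end, in the units of the state.
- env.state(): the state, without advancing time (a new reading comes with each control period).
- optics.grab_frame(name): name is "scene" or "top"; returns (picture, depth): 420x560x3 uint8, red, green, blue; 420x560 float32, mm along the optical axis (not along the pixel's ray), 0 where there is no reading.
- optics.camera_info(name): a dict with "camera_matrix" (3x3 intrinsics, pixels), "R" (3x3) and "t" (3): a world point X has camera coordinates R X + t. Camera axes: x right, y down, z forward; pixel columns grow to the right and rows downward; lengths in mm; the calibration is good to about 2 mm. A picture is of the moment at which its call begins. camera_info takes no time and is no camera call.
- env.job_done(): hands the job in; it is judged then, once.
Trained networks look in the newest picture that a camera, given by its name, has taken for a name from the list of things; names that differ only in an ending like _2 or _b are one class to them, and where a whole thing is asked for, a point or a joint stands for the part that bears it (a point fixed in the world has none). Each returns a list of dicts, best first, with "conf" (0 to 1); they miss things now and then, are a little off and sometimes report something else, mostly with a low value. They report only what shows in the picture. A call takes as long as a camera call. They do not tell look-alikes from the thing itself.
- optics.silhouettes(camera, name): "mask" (420x560 bool, what is visible of it) and "at" ([column, row] in pixels, amid what is visible of it).
- optics.place_of(camera, name): "at" ([column, row] in pixels: a listed point, or the origin of a listed thing).
The state is a dict: "time_s": time; "qpos": joint angles; "qvel": joint speeds; "effort": joint torques, N m; "ee_pos": TCP position; "ee_rot": TCP orientation; "force": force on the tool from outside, world axes, zero at the start; "torque": the same for the moment, N m; "gripper_width": finger opening in mm; "gripper_force": force on a finger pad.
Only numpy, scipy, OpenCV 4.12 (cv2) and the standard library are available. Lean on these libraries where they do the work, as an engineer would, in place of code of your own. Each camera call takes 0.05 s, during which the arm holds its last target. There are 200 camera calls.

### The job

The coverslip box with the blue lid must not slide about when the trolley is wheeled away: set it flat, lid up, inside the white rails of the hold-down clamp and then bring the clamp arm down so that its pad rests on the lid. If the arm is down at the start, swing it up and over backwards by its red handle first, so that it stays open while you load the box. Leave the petri dish and the timer where they are.

Things in the scene. Friction and masses are not known exactly. Their poses are not given: they have to be found in the camera images.
- box_center (a point): Coverslip box, the part to be clamped: square cardboard box, cream below with a blue lid (the lid is fixed), 52 x 52 mm and 23 mm high, about 60 g, standing loose on the trolley, lid up. The point is its centre, 11.5 mm above its underside; z is up, x and y run square to its sides.
- nest (a point): Clamp nest: centre of the top of the black 72 x 72 mm rubber mat, 10 mm above the trolley; z up. White rails round it, 5 mm thick, rise 5 mm above it. x points from nest to the arm's pivot, whose axis is parallel to y at x = +85, z = +37 mm here, between steel cheeks (36 mm wide over all, to z = +45). Aluminium base plate, screwed down: x -56 to +124, y -55 to +55 mm.
- clamp_handle (a point): Centre of the red handle, a round bar 16 mm thick and 42 mm long at the free end of the straight grey arm (16 mm wide, 12 mm thick), parallel to the pivot axis (nest y) and 130 mm from it. Pinched by its two flat ends, it turns easily between the fingers. The point's axes turn with the arm.
- clamp_arm (a joint): Arm angle, rad. 0: level over the nest, pointing to nest -x (box under its pad: about 0.035). pi/2: upright. 2.0: open against the stop, leaning back. No lock: past upright it falls back and stays open; below, it falls and its weight (250 g, 2 N to lift at the handle) presses its black pad, 85 mm from the pivot. Starts down or open, settled within 2 s.
- petri: Bystander: small clear petri dish with lid, 60 mm across, 15 mm high, loose; origin at the centre of its underside.
- timer: Bystander: white bench timer with three round buttons, 62 x 66 mm, 21 mm high, loose; origin at the centre of its underside.
There are look-alikes about, which are no part of the job. What is meant by the part that bears box_center is not orange or pink, and is the larger of those in its own colour.

How it is judged (in metres and radians):
On the way:
1. the box lies flat on the mat inside the rails while the clamp arm is open (horizontal distance between box_center and nest below 0.016 m and z of box_center in the frame of nest below 0.0145 m and angle between box_center's own z axis and vertical below 0.12 rad and value of joint clamp_arm above 1.3 rad), for 0.2 s.
At the end, for the whole second after the job is handed in: The coverslip box lies lid up and flat (within about 7 degrees, underside within 3 mm of the mat) inside the rails, its centre within 16 mm of the nest's centre, and the clamp arm is down on it at rest (angle below 0.075 rad) (horizontal distance between box_center and nest below 0.016 m and z of box_center in the frame of nest below 0.0145 m and angle between box_center's own z axis and vertical below 0.12 rad and value of joint clamp_arm below 0.075 rad and velocity of joint clamp_arm below 0.05 rad/s); the robot touches nothing.
It fails at once if the petri dish is moved by more than 30 mm (distance of petri from where it was at the start of the episode above 0.03 m).
It fails at once if the timer is moved by more than 30 mm (distance of timer from where it was at the start of the episode above 0.03 m).
It also fails if it takes over 67 s, if anything falls off the work surface, if the arm or the gripper's body presses on something with over 40 N, if the wrist force passes 120 N, or if a joint passes its speed limit or range.

## Working session

There is one attempt and no reset: what is moved stays moved. The work goes in short steps, Python scripts to look and compute and a tool call to move; the robot and the scene stay as the last step left them, time stands still between calls to the robot, and variables do not carry over. Pictures are saved under pics/ and viewed, at most 10 in all, crops included, and the job is handed in when it is done.

Besides the shell and the picture viewer there is one more tool, called after "Emit:" as a command line: name --argument value ..., lists and objects as JSON in quotes. send_rows: Moves the arm, as the interface text tells. Its arguments: {"type":"object","properties":{"targets":{"type":"array"},"grip_force":{"type":"number"}},"required":["targets"]}

```bash
mkdir -p pics; cat > h.py <<'E'
import numpy as np, cv2
from workcell import env, optics
def cam(n):
    c=optics.camera_info(n); return np.array(c["camera_matrix"]),np.array(c["R"]),np.array(c["t"])
def ray_z(n,px,z):
    K,R,t=cam(n); d=R.T@np.linalg.inv(K)@np.array([px[0],px[1],1.]); o=-R.T@t
    return o+d*(z-o[2])/d[2]
def cloud(n,depth):
    K,R,t=cam(n); v,u=np.mgrid[0:420,0:560]
    p=np.stack([u,v,np.ones_like(u)],-1)@np.linalg.inv(K).T*depth[...,None]
    return (p-t)@R
def proj(n,X):
    K,R,t=cam(n); p=K@(R@np.array(X,float)+t); return p[:2]/p[2]
E
python3 - <<'E'
from h import *
ims=[]
for n in ("scene","top"):
    im,d=optics.grab_frame(n); np.save(f"{n}.npy",d); cv2.imwrite(f"pics/{n}0.png",im[...,::-1])
    P=cloud(n,d)
    for k in ("box_center","nest","clamp_handle","petri","timer"):
        for r in optics.place_of(n,k)[:5]:
            u,v=np.round(r["at"]).astype(int); 
            print(n,k,round(r["conf"],2),u,v,P[min(v,419),min(u,559)].round() if 0<=u<560 and 0<=v<420 else '')
print(env.state())
E
```

```text
scene box_center 0.98 372 284 [ 479. -305.   24.]
scene box_center 0.86 246 236 [444. -45.  24.]
scene box_center 0.83 329 315 [ 383. -268.   19.]
scene box_center 0.83 380 241 [ 581. -274.   19.]
scene nest 0.97 214 184 [527. 100.  14.]
scene clamp_handle 0.73 198 148 [500. 102. 142.]
scene petri 0.67 333 219 [ 580. -168.   17.]
scene timer 0.76 298 267 [ 441. -168.   18.]
top box_center 0.84 359 275 [ 386. -260.   19.]
top box_center 0.74 379 220 [ 495. -305.   25.]
top box_center 0.6 357 175 [ 593. -267.   16.]
top box_center 0.56 249 244 [450. -42.  21.]
top nest 0.87 176 211 [513. 100.  54.]
top clamp_handle 0.81 177 230 [475.  96.  56.]
top clamp_handle 0.35 378 221 [ 494. -304.   23.]
top petri 0.93 308 179 [ 586. -165.   15.]
top petri 0.27 176 231 [473.  98.  55.]
top timer 0.95 306 240 [ 457. -157.   19.]
{'time_s': 0.6, 'qpos': array([ 7.52880993e+01,  1.83103521e+01,  8.96393672e+01, -6.47280230e-04,
        7.20447705e+01, -1.14667006e+00]), 'qvel': array([ 0.0243365 ,  0.01140422, -0.04289207,  0.10274414,  0.01110638,
       -0.10109929]), 'effort': array([ 7.01988824e-05, -4.12113333e+01, -2.32139307e+01,  7.26633961e-02,
        3.79856571e-02,  3.25403832e-06]), 'ee_pos': array([134.87938424, 558.96363145, 213.98896371]), 'ee_rot': array([1.79994503e+02, 7.25920018e-04, 1.66434969e+02]), 'force': array([-0.03252172,  0.0815458 ,  0.15278636]), 'torque': array([ 0.04807142, -0.01083691, -0.02565197]), 'gripper_force': 0.0, 'gripper_width': 91.05730289570127}
```

View pics/scene0.png

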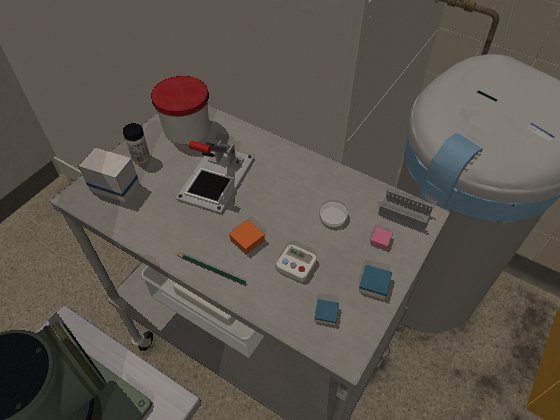

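View pics/top0.png

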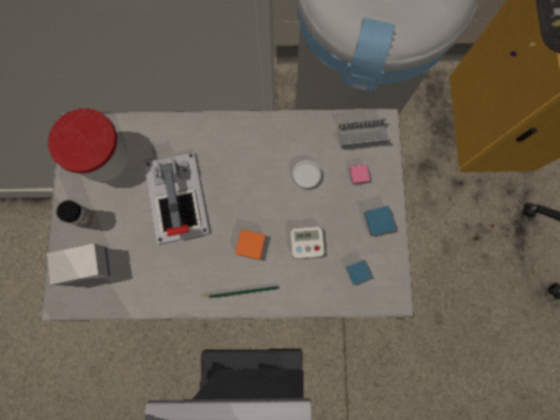

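The arm was still settling: the handle was at about z 142 in the scene view, then lower in the top view. Candidates in the scene view:
- large blue (372,284)
- small blue (329,315)
- orange (246,236)
- pink (380,241)

I choose the large blue, which is at (379,220) in the top view. Next I take precise poses and a close crop.

```bash
python3 - <<'E'
from h import *
im,d=optics.grab_frame("top"); P=cloud("top",d)
sc,ds=optics.grab_frame("scene"); Ps=cloud("scene",ds)
a=cv2.resize(im[130:260,130:230],None,fx=4,fy=4,interpolation=2)
b=cv2.resize(im[190:300,330:410],None,fx=4,fy=4,interpolation=2)
c=np.zeros((520,730,3),np.uint8); c[:,:400]=a; c[:440,405:725]=b
cv2.imwrite("pics/crop1.png",c[...,::-1])
def rect(mask,z,n):
    v,u=np.nonzero(mask); pts=np.array([ray_z(n,(x,y),z)[:2] for x,y in zip(u,v)],np.float32)
    return cv2.minAreaRect(pts)
for n,img,PP in (("top",im,P),("scene",sc,Ps)):
    hsv=cv2.cvtColor(img,cv2.COLOR_RGB2HSV)
    blue=(hsv[...,0]>90)&(hsv[...,0]<115)&(hsv[...,1]>100)
    m=blue&(abs(PP[...,0]-487)<60)&(abs(PP[...,1]+305)<55)&(PP[...,2]>16)&(PP[...,2]<32)
    print(n,"bluelid",m.sum(),rect(m,23,n),PP[m].mean(0).round(1))
    red=((hsv[...,0]<8)|(hsv[...,0]>172))&(hsv[...,1]>150)&(abs(PP[...,1]-100)<60)&(PP[...,0]<600)&(PP[...,0]>400)
    if red.sum(): print(" red",red.sum(),PP[red].mean(0).round(1),np.median(PP[red],0).round(1),rect(red,55,n))
    near=(abs(PP[...,0]-545)<130)&(abs(PP[...,1]-98)<75)
    plate=near&(PP[...,2]>4)&(PP[...,2]<22)
    lab=cv2.connectedComponentsWithStats(plate.astype(np.uint8))
    print(" plate",plate.sum(),rect(plate,10,n))
    blk=near&(hsv[...,2]<35)&(PP[...,2]<22); 
    if blk.sum(): print(" mat",blk.sum(),rect(blk,10,n))
    for k in ("nest","clamp_handle"):
        for r in optics.place_of(n,k)[:2]: print(n,k,r["conf"],r["at"],ray_z(n,r["at"],10 if k=="nest" else 47).round(1))
E
```

```text
top bluelid 517 ((495.0063781738281, -307.4879150390625), (47.06919479370117, 47.6594123840332), 12.682872772216797) [ 494.4 -306.9   23.4]
 red 161 [477.8  97.   48.5] [476.7  95.2  53.6] ((491.4520568847656, 86.59136199951172), (37.882896423339844, 69.72913360595703), 55.09618377685547)Traceback (most recent call last):
  File "<stdin>", line 21, in <module>
  File "<stdin>", line 9, in rect
  File "h.py", line 6, in ray_z
    K,R,t=cam(n); d=R.T@np.linalg.inv(K)@np.array([px[0],px[1],1.]); o=-R.T@t
          ~~~^^^
  File "h.py", line 4, in cam
    c=optics.camera_info(n); return np.array(c["camera_matrix"]),np.array(c["R"]),np.array(c["t"])
ValueError: time passes only in moves, steps and waits
```

View pics/crop1.png

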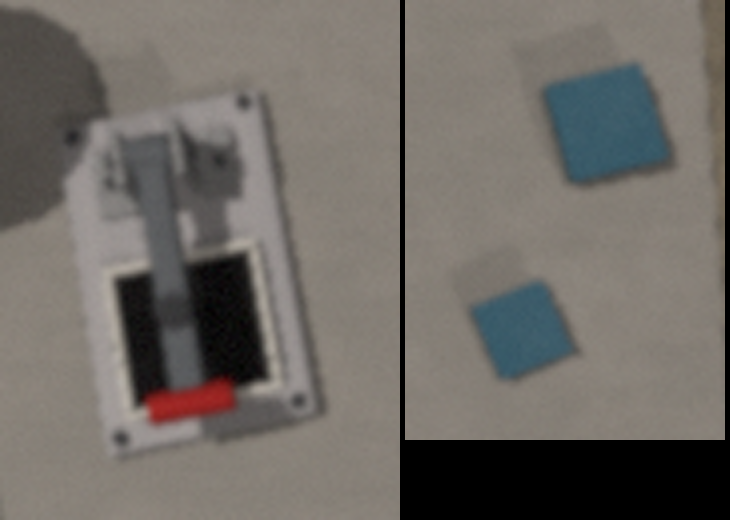

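The crop confirms the large blue lid (centre about (382,221) in the top view) and the smaller look-alike (359,275). The clamp arm is down, with its handle at about (178,230).

```bash
cat > h.py <<'E'
import numpy as np, cv2, functools
from workcell import env, optics
@functools.cache
def cam(n):
    c=optics.camera_info(n); return np.array(c["camera_matrix"]),np.array(c["R"]),np.array(c["t"])
def ray_z(n,px,z):
    K,R,t=cam(n); px=np.atleast_2d(px).astype(float); d=np.c_[px,np.ones(len(px))]@np.linalg.inv(K).T@R; o=-R.T@t
    return o+d*((z-o[2])/d[:,2])[:,None]
def cloud(n,depth):
    K,R,t=cam(n); v,u=np.mgrid[0:420,0:560]
    p=np.stack([u,v,np.ones_like(u)],-1)@np.linalg.inv(K).T*depth[...,None]
    return (p-t)@R
def rect(mask,z,n):
    v,u=np.nonzero(mask); return cv2.minAreaRect(ray_z(n,np.c_[u,v],z)[:,:2].astype(np.float32))
E
python3 - <<'E'
from h import *
f=lambda x,y:(129.6+x/4,129.6+y/4)
print(ray_z("top",[f(116,278),f(252,252),f(270,380),f(137,405)],10).round(1))
print("plate",ray_z("top",[f(118,457),f(322,410),f(265,92)],8).round(1))
print("handle",ray_z("top",[f(149,406),f(235,392)],49).round(1))
print("box",ray_z("top",[(330+(x-405)/4-.4,190+y/4-.4) for x,y in [(543,88),(638,64),(672,164),(570,184)]],23).round(1))
im,d=optics.grab_frame("top");sc,ds=optics.grab_frame("scene")
for n,img,dd in (("top",im,d),("scene",sc,ds)):
    PP=cloud(n,dd)
    hsv=cv2.cvtColor(img,cv2.COLOR_RGB2HSV)
    blue=(hsv[...,0]>90)&(hsv[...,0]<115)&(hsv[...,1]>80)
    m=blue&(abs(PP[...,0]-487)<60)&(abs(PP[...,1]+305)<50)&(PP[...,2]>20)&(PP[...,2]<32)
    print(n,"lid",m.sum(),rect(m,23,n),PP[m].mean(0).round(1))
    red=((hsv[...,0]<8)|(hsv[...,0]>172))&(hsv[...,1]>120)&(abs(PP[...,1]-98)<40)&(PP[...,0]<540)&(PP[...,0]>420)&(PP[...,2]<90)
    print(" red",red.sum(),PP[red].mean(0).round(1),rect(red,50,n))
    near=(abs(PP[...,0]-510)<60)&(abs(PP[...,1]-98)<60)
    blk=near&(hsv[...,2]<40)&(PP[...,2]<22)
    print(" mat",blk.sum(),rect(blk,10,n))
    print([(k,r["conf"],ray_z(n,r["at"],z).round(1)) for k,z in (("nest",10),("clamp_handle",48),("box_center",11.5)) for r in optics.place_of(n,k)[:2]])
E
```

```text
[[547.9 147.1  10. ]
 [560.9  76.6  10. ]
 [493.1  65.4  10. ]
 [481.  133.3  10. ]]
plate [[454.6 142.4   8. ]
 [477.5  38.6   8. ]
 [649.3  72.6   8. ]]
handle [[474.2 117.2  49. ]
 [480.6  75.2  49. ]]
box [[ 513.3 -276.5   23. ]
 [ 525.1 -325.6   23. ]
 [ 473.4 -339.3   23. ]
 [ 463.9 -287.4   23. ]]
top lid 559 ((494.76385498046875, -307.2650451660156), (48.35762023925781, 49.40018081665039), 12.632455825805664) [ 494.5 -307.2   23.3]
 red 187 [479.2  96.2  46.3] ((488.0525817871094, 89.18899536132812), (39.093143463134766, 62.661033630371094), 53.501197814941406)
 mat 612 ((520.2974853515625, 106.79383087158203), (66.05433654785156, 65.27410125732422), 11.356529235839844)
[('nest', 0.65, array([[516.3, 108.2,  10. ]])), ('box_center', 0.83, array([[ 386.7, -262.6,   11.5]])), ('box_center', 0.62, array([[454.8, -42.9,  11.5]]))]
scene lid 656 ((492.5430603027344, -306.37158203125), (53.345314025878906, 50.91774368286133), 13.346429824829102) [ 492.  -306.5   23.7]
 red 171 [473.7  96.5  49.7] ((475.96630859375, 86.62652587890625), (49.71935272216797, 61.91213607788086), 42.93609619140625)
 mat 413 ((512.9743041992188, 104.93132019042969), (84.57730865478516, 92.94775390625), 11.122825622558594)
[('nest', 0.63, array([[526.7, 106.5,  10. ]])), ('clamp_handle', 0.82, array([[469.7,  89.6,  48. ]])), ('box_center', 0.75, array([[442.8, -46.1,  11.5]])), ('box_center', 0.68, array([[ 386.7, -255.5,   11.5]]))]
```

Nest ≈ (521,104.5), yaw 11°. Handle ≈ (477,96,47). Box ≈ (494,-307), yaw 13°. Moving above the handle.

Emit:
send_rows --targets '[[[0,0,0.0228,0.14,-0.19,0.01,-1],[0,0,0.0228,0.14,-0.19,0.01,-1],[0,0,0.0228,0.14,-0.19,0.01,-1],[0,0,0.0228,0.14,-0.19,0.01,-1],[0,0,0.0228,0.14,-0.19,0,-1],[0,0,0.0228,0.14,-0.19,0,-1],[0,0,0.0228,0.14,-0.19,0,-1],[0,0,0.0228,0.14,-0.19,0,-1],[0,0,0.0228,0.14,-0.19,0,-1],[0,0,0.0228,0.14,-0.19,0,-1],[0,0,0.0228,0.14,-0.19,0,-1],[0,0,0.0228,0.14,-0.19,0,-1]]]'

```text
time_s: 2.3
ee_pos: [471.8, 101.2, 222.3]
ee_rot: [180.0, 0.0, -168.9]
force: [0.3, 0.6, -0.2]
gripper_width: 90.8
gripper_force: 0.0
```

Emit:
send_rows --targets '[[[0,0,0,0.026,-0.026,-0.14,-1],[0,0,0,0,0,-0.16,-1],[0,0,0,0,0,-0.16,-1],[0,0,0,0,0,-0.16,-1],[0,0,0,0,0,-0.16,-1],[0,0,0,0,0,-0.1,-1],[0,0,0,0,0,-0.08,-1],[0,0,0,0,0,0,-1]]]'

```text
time_s: 3.1
ee_pos: [474.5, 97.5, 28.2]
ee_rot: [180.0, -0.3, -168.9]
force: [0.3, -0.2, 1.4]
gripper_width: 91.3
gripper_force: 0.0
```

```bash
python3 - <<'E'
from h import *
s=env.state(); print(s["ee_pos"],s["force"],s["qpos"])
im,d=optics.grab_frame("scene")
cv2.imwrite("pics/g1.png",cv2.resize(im[80:260,130:330],None,fx=3,fy=3,interpolation=2)[...,::-1])
E
```

```text
[474.52283588  97.46114445  28.17719793] [ 0.28507154 -0.23260253  1.40734745] [ 1.02427176e+01  2.21322452e+01  1.15408976e+02  7.29833649e-03
  4.27276915e+01 -9.08170680e+01]
```

View pics/g1.png

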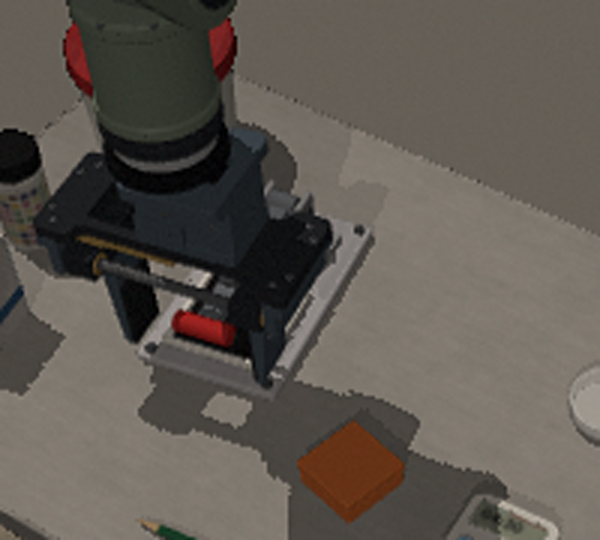

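The red handle (crop 203,328) sits between the two open fingers. Closing.

Emit:
send_rows --targets '[[[0,0,0,0.01,-0.005,0,-0.2],[0,0,0,0,0,0,0.2],[0,0,0,0,0,0,0.5],[0,0,0,0,0,0,1],[0,0,0,0,0,0,1],[0,0,0,0,0,0,1],[0,0,0,0,0,0,1],[0,0,0,0,0,0,1]]]' --grip_force 20

```text
time_s: 3.95
ee_pos: [477.9, 97.8, 30.0]
ee_rot: [179.9, -0.0, -169.0]
force: [-0.9, 5.0, 1.6]
gripper_width: 41.8
gripper_force: 20.0
```

Emit:
send_rows --targets '[[[0,0,0,0.007,0.001,0.097,1],[0,0,0,0.021,0.004,0.095,1],[0,0,0,0.035,0.007,0.091,1],[0,0,0,0.048,0.009,0.084,1],[0,0,0,0.06,0.012,0.076,1],[0,0,0,0,0,0,1]]]'

```text
time_s: 4.55
ee_pos: [512.7, 104.9, 120.1]
ee_rot: [179.8, 0.0, -169.0]
force: [-3.1, 4.7, 1.1]
gripper_width: 41.7
gripper_force: 20.0
```

Emit:
send_rows --targets '[[[0,0,0,0.07,0.014,0.066,1],[0,0,0,0.079,0.015,0.055,1],[0,0,0,0.086,0.017,0.042,1],[0,0,0,0.092,0.018,0.028,1],[0,0,0,0.095,0.018,0.014,1],[0,0,0,0.096,0.019,0,1],[0,0,0,0.094,0.018,-0.015,1],[0,0,0,0.08,0.016,-0.02,1],[0,0,0,0,0,0,1]]]'

```text
time_s: 5.45
ee_pos: [652.5, 133.2, 152.3]
ee_rot: [179.8, 0.1, -168.9]
force: [-0.3, 5.7, 3.4]
gripper_width: 41.5
gripper_force: 20.0
```

Emit:
send_rows --targets '[[[0,0,0,0,0,0,-1],[0,0,0,0,0,0,-1],[0,0,0,0,0,0,-1],[0,0,0,0,0,0,-1],[0,0,0,0,0,0.15,-1],[0,0,0,0,0,0.2,-1]]]'

```text
time_s: 6.05
ee_pos: [649.2, 129.8, 220.9]
ee_rot: [-180.0, -0.3, -169.0]
force: [-0.1, -0.8, 0.6]
gripper_width: 87.0
gripper_force: 0.0
```

```bash
python3 - <<'E'
from h import *
s=env.state(); print(s["ee_pos"],s["force"],s["gripper_width"])
im,d=optics.grab_frame("scene")
cv2.imwrite("pics/g2.png",cv2.resize(im[60:260,130:330],None,fx=3,fy=3,interpolation=2)[...,::-1])
E
```

```text
[649.17711954 129.7685897  220.85445461] [-0.14529608 -0.84913321  0.58763085] 86.95742997204219
```

View pics/g2.png

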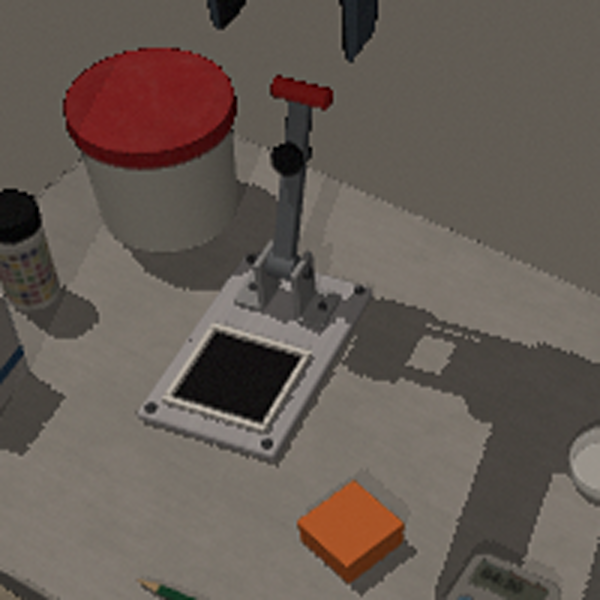

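The arm stays open at the stop and the mat is free (crop 240,375). Going to the box.

Emit:
send_rows --targets '[[[0,0,-0.089,-0.07,-0.198,0,-1],[0,0,-0.089,-0.07,-0.198,0,-1],[0,0,-0.089,-0.07,-0.198,0,-1],[0,0,-0.089,-0.07,-0.198,0,-1],[0,0,-0.089,-0.07,-0.198,0,-1],[0,0,-0.089,-0.07,-0.198,0,-1],[0,0,-0.089,-0.07,-0.198,0,-1],[0,0,-0.089,-0.07,-0.198,0,-1],[0,0,-0.089,-0.07,-0.198,0,-1],[0,0,-0.089,-0.07,-0.198,0,-1],[0,0,-0.089,-0.07,-0.198,0,-1],[0,0,0,0,0,0,-1]]]'

```text
time_s: 7.3
ee_pos: [494.7, -309.7, 222.5]
ee_rot: [-180.0, 0.1, 102.5]
force: [-0.4, -0.0, 0.0]
gripper_width: 90.4
gripper_force: 0.0
```

```bash
python3 - <<'E'
from h import *
s=env.state(); print(s["ee_pos"],s["ee_rot"])
for n in ("top","scene"):
    img,d=optics.grab_frame(n);PP=cloud(n,d)
    hsv=cv2.cvtColor(img,cv2.COLOR_RGB2HSV)
    near=(abs(PP[...,0]-521)<60)&(abs(PP[...,1]-104)<60)
    blk=near&(hsv[...,2]<45)&(PP[...,2]<30)
    k,l,st,_=cv2.connectedComponentsWithStats(blk.astype(np.uint8))
    m=l==1+st[1:,4].argmax(); print(n,rect(m,10,n),PP[m].mean(0))
    wh=near&(hsv[...,2]>150)&(hsv[...,1]<60); print(wh.sum())
E
```

```text
[ 494.72404946 -309.70516963  222.53436494] [-1.79952355e+02  1.31185330e-01  1.02543271e+02]
top ((520.617919921875, 106.67991638183594), (64.49351501464844, 65.03106689453125), 11.613799095153809) [520.32736651 106.70820725  10.14316644]
1512
scene ((521.3247680664062, 110.29609680175781), (66.60262298583984, 69.01466369628906), 11.595821380615234) [519.80046778 109.13299392  11.37252902]
288
```

Emit:
send_rows --targets '[[[0,0,0.003,0,0.013,-0.2,-1],[0,0,0,0,0,-0.2,-1],[0,0,0,0,0,-0.2,-1],[0,0,0,0,0,-0.2,-1],[0,0,0,0,0,-0.15,-1],[0,0,0,0,0,-0.08,-1],[0,0,0,0,0,-0.03,-1],[0,0,0,0,0,0,-1],[0,0,0,0,0,0,-0.1],[0,0,0,0,0,0,0.2]]]'

```text
time_s: 8.4
ee_pos: [497.6, -302.9, 12.0]
ee_rot: [179.9, 0.1, 103.2]
force: [-0.0, -0.3, -0.1]
gripper_width: 78.2
gripper_force: 0.0
```

Emit:
send_rows --targets '[[[0,0,0,0,0,-0.005,1],[0,0,0,0,0,0,1],[0,0,0,0,0,0,1],[0,0,0,0,0,0,1],[0,0,0,0,0,0,1]]]' --grip_force 15

```text
time_s: 8.9
ee_pos: [496.6, -302.7, 9.8]
ee_rot: [180.0, 0.0, 103.2]
force: [-0.9, -0.1, 2.7]
gripper_width: 51.3
gripper_force: 15.0
```

Emit:
send_rows --targets '[[[0,0,0,0,0,0.08,1],[0,0,0,0,0,0.12,1],[0,0,0,0,0,0.15,1],[0,0,0,0,0,0.15,1],[0,0,0,0,0,0.1,1],[0,0,0,0,0,0,1]]]'

```text
time_s: 9.5
ee_pos: [498.4, -303.7, 132.4]
ee_rot: [179.7, 0.3, 103.2]
force: [0.2, 0.5, -0.7]
gripper_width: 51.5
gripper_force: 15.0
```

Emit:
send_rows --targets '[[[0,0,0.089,0.009,0.186,0,1],[0,0,0.089,0.009,0.186,0,1],[0,0,0.089,0.009,0.186,0,1],[0,0,0.089,0.009,0.186,0,1],[0,0,0.089,0.009,0.186,0,1],[0,0,0.089,0.009,0.186,0,1],[0,0,0.089,0.009,0.186,0,1],[0,0,0.089,0.009,0.186,0,1],[0,0,0.089,0.009,0.186,0,1],[0,0,0.089,0.009,0.186,0,1],[0,0,0.089,0.009,0.186,0,1],[0,0,0,0,0,0,1]]]'

```text
time_s: 10.7
ee_pos: [515.9, 110.1, 127.9]
ee_rot: [179.9, -0.1, -168.3]
force: [0.2, -0.5, -0.8]
gripper_width: 51.1
gripper_force: 15.0
```

```bash
python3 - <<'E'
from h import *
s=env.state(); print(s["ee_pos"],s["ee_rot"],s["gripper_width"],s["force"])
im,d=optics.grab_frame("scene");PP=cloud("scene",d)
hsv=cv2.cvtColor(im,cv2.COLOR_RGB2HSV)
m=(hsv[...,0]>90)&(hsv[...,0]<115)&(hsv[...,1]>80)&(abs(PP[...,0]-520)<60)&(abs(PP[...,1]-107)<60)
print(m.sum(),PP[m].mean(0))
cv2.imwrite("pics/g3.png",cv2.resize(im[60:260,130:330],None,fx=3,fy=3,interpolation=2)[...,::-1])
E
```

```text
[515.85293408 110.14993918 127.89432608] [ 1.79908386e+02 -9.87530146e-02 -1.68339473e+02] 51.09195619064094 [ 0.15054105 -0.4706883  -0.81026378]
491 [510.36982336 109.47930252 168.45280928]
```

View pics/g3.png

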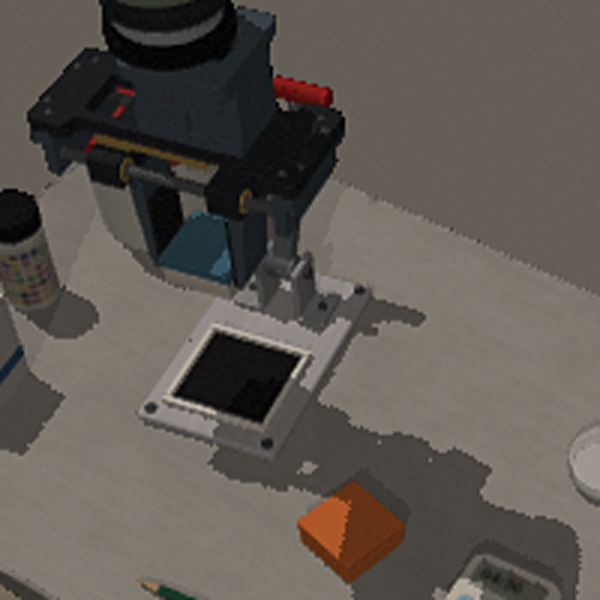

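The box is held level (crop 205,245), above the free nest. Lowering.

Emit:
send_rows --targets '[[[0,0,0,0.005,-0.017,-0.12,1],[0,0,0,0,0,-0.12,1],[0,0,0,0,0,-0.12,1],[0,0,0,0,0,-0.08,1],[0,0,0,0,0,-0.04,1],[0,0,0,0,0,-0.02,1],[0,0,0,0,0,0,1],[0,0,0,0,0,0,1]]]'

```text
time_s: 11.55
ee_pos: [518.0, 103.0, 30.2]
ee_rot: [-180.0, 0.1, -168.7]
force: [0.1, 0.7, -0.8]
gripper_width: 51.3
gripper_force: 15.0
```

Emit:
send_rows --targets '[[[0,0,0,-0.005,0.015,-0.02,1],[0,0,0,0,0,-0.02,1],[0,0,0,0,0,-0.01,1],[0,0,0,0,0,0,1]]]'

```text
time_s: 11.95
ee_pos: [516.5, 106.3, 19.8]
ee_rot: [180.0, 0.0, -168.7]
force: [-0.9, 1.4, 0.7]
gripper_width: 51.4
gripper_force: 15.0
```

Emit:
send_rows --targets '[[[0,0,0,0,0,0,0.2],[0,0,0,0,0,0,-0.3],[0,0,0,0,0,0,-0.6],[0,0,0,0,0,0.03,-0.6],[0,0,0,0,0,0.15,-0.6],[0,0,0,0,0,0.2,-1],[0,0,0,0,0,0.2,-1],[0,0,0,0,0,0.22,-1],[0,0,0,0,0,0.2,-1],[0,0,0,0,0,0,-1]]]'

```text
time_s: 12.95
ee_pos: [519.8, 106.7, 226.1]
ee_rot: [-180.0, 0.7, -168.7]
force: [-0.0, -0.5, 0.1]
gripper_width: 91.5
gripper_force: 0.0
```

```bash
python3 - <<'E'
from h import *
s=env.state(); print(s["ee_pos"],s["ee_rot"],s["force"])
im,d=optics.grab_frame("scene");PP=cloud("scene",d)
hsv=cv2.cvtColor(im,cv2.COLOR_RGB2HSV)
m=(hsv[...,0]>90)&(hsv[...,0]<115)&(hsv[...,1]>80)&(abs(PP[...,0]-520)<60)&(abs(PP[...,1]-107)<60)&(PP[...,2]<45)&(PP[...,2]>29)
print(m.sum(),PP[m].mean(0),rect(m,33,"scene"), np.linalg.svd(PP[m]-PP[m].mean(0),full_matrices=0)[2][2])
r=((hsv[...,0]<8)|(hsv[...,0]>172))&(hsv[...,1]>120)&(abs(PP[...,0]-655)<50)&(abs(PP[...,1]-130)<50)
print("red",r.sum(),PP[r].mean(0))
cv2.imwrite("pics/g4.png",cv2.resize(im[60:260,130:330],None,fx=3,fy=3,interpolation=2)[...,::-1])
E
```

```text
[519.7806855  106.71844799 226.09863182] [-179.98878567    0.74942691 -168.67465886] [-0.0477701  -0.47545221  0.08141386]
451 [516.94953868 106.36374429  34.42091333] ((518.3628540039062, 107.21269226074219), (54.293556213378906, 52.697933197021484), 11.642629623413086) [-0.00259773 -0.0075553   0.99996808]
red 101 [651.83022868 124.48276743 169.97865491]
```

View pics/g4.png

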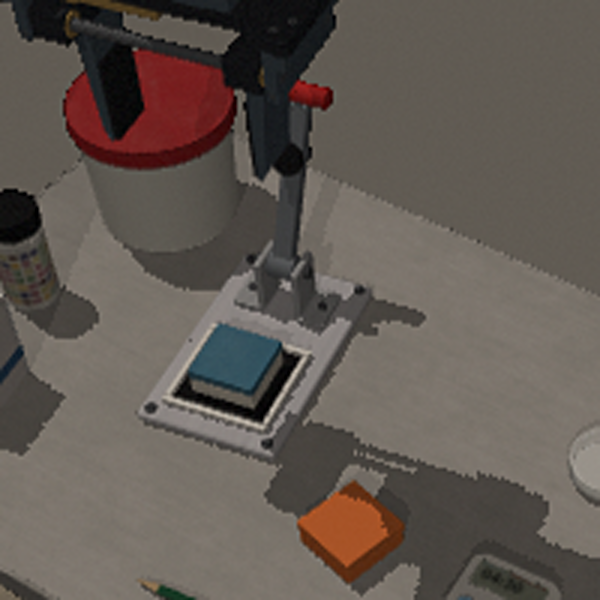

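The box lies flat inside the rails (crop 235,360) and the arm is still open. Going back to the handle.

Emit:
send_rows --targets '[[[0,0,0,0.17,0.03,0,-1],[0,0,0,0.17,0.03,0,-1],[0,0,0,0.17,0.03,0,-1],[0,0,0,0.17,0.03,0,-1],[0,0,0,0,0,0,-1]]]'

```text
time_s: 13.5
ee_pos: [655.0, 130.5, 216.1]
ee_rot: [180.0, -0.1, -168.7]
force: [-0.8, -0.8, 0.4]
gripper_width: 91.3
gripper_force: 0.0
```

Emit:
send_rows --targets '[[[0,0,0,0.01,0,-0.15,-1],[0,0,0,0,0,-0.12,-1],[0,0,0,0,0,-0.06,-1],[0,0,0,0,0,0,-1],[0,0,0,0,0,0,-0.2],[0,0,0,0,0,0,0.2],[0,0,0,0,0,0,1],[0,0,0,0,0,0,1],[0,0,0,0,0,0,1],[0,0,0,0,0,0,1]]]' --grip_force 20

```text
time_s: 14.5
ee_pos: [654.3, 131.4, 153.9]
ee_rot: [179.8, 0.0, -168.7]
force: [-2.0, 10.4, -0.5]
gripper_width: 46.2
gripper_force: 4.3
```

Emit:
send_rows --targets '[[[0,0,0,0,0.01,0,1],[0,0,0,0,0.005,0,1],[0,0,0,0,0,0,1],[0,0,0,0,0,0,1],[0,0,0,0,0,0,1]]]'

```text
time_s: 15.0
ee_pos: [653.9, 133.5, 153.8]
ee_rot: [179.9, -0.1, -168.7]
force: [-4.3, 2.1, 4.8]
gripper_width: 41.6
gripper_force: 20.0
```

Emit:
send_rows --targets '[[[0,0,0,-0.096,-0.019,0.035,1],[0,0,0,-0.1,-0.02,0.02,1],[0,0,0,-0.102,-0.02,0.003,1],[0,0,0,-0.101,-0.02,-0.014,1],[0,0,0,-0.098,-0.019,-0.03,1],[0,0,0,-0.092,-0.018,-0.045,1],[0,0,0,0,0,0,1]]]'

```text
time_s: 15.7
ee_pos: [534.3, 109.2, 146.9]
ee_rot: [-180.0, -0.2, -168.7]
force: [-4.0, 2.0, 6.1]
gripper_width: 41.9
gripper_force: 20.0
```

Emit:
send_rows --targets '[[[0,0,0,-0.083,-0.016,-0.06,1],[0,0,0,-0.073,-0.014,-0.072,1],[0,0,0,-0.061,-0.012,-0.083,1],[0,0,0,-0.047,-0.009,-0.092,1],[0,0,0,-0.032,-0.006,-0.098,1],[0,0,0,-0.012,-0.002,-0.09,1],[0,0,0,0,0,0,1]]]'

```text
time_s: 16.4
ee_pos: [474.3, 97.1, 46.5]
ee_rot: [-179.9, -0.3, -168.6]
force: [-2.2, -3.2, -0.3]
gripper_width: 41.7
gripper_force: 20.0
```

Emit:
send_rows --targets '[[[0,0,0,0,0,-0.015,1],[0,0,0,0,0,-0.01,1],[0,0,0,0,0,0,1]]]'

```text
time_s: 16.7
ee_pos: [474.1, 97.1, 43.3]
ee_rot: [-179.9, -0.2, -168.6]
force: [-5.1, -3.3, -0.1]
gripper_width: 41.9
gripper_force: 20.0
```

Emit:
send_rows --targets '[[[0,0,0,0,0,0,0.2],[0,0,0,0,0,0,-1],[0,0,0,0,0,0,-1],[0,0,0,0,0,0,-1],[0,0,0,0,0,0.05,-1],[0,0,0,0,0,0.2,-1],[0,0,0,0,0,0.2,-1],[0,0,0,0,0,0.2,-1],[0,0,0,0,0,0.2,-1]]]'

```text
time_s: 17.6
ee_pos: [475.1, 98.2, 216.2]
ee_rot: [180.0, 0.1, -168.7]
force: [0.2, -0.7, -0.3]
gripper_width: 91.2
gripper_force: 0.0
```

Emit:
send_rows --targets '[[[0,0,0,-0.1,-0.2,0,-1],[0,0,0,-0.1,-0.2,0,-1],[0,0,0,-0.1,-0.2,0,-1],[0,0,0,-0.1,-0.2,0,-1],[0,0,0,0,0,0,-1]]]'

```text
time_s: 18.1
ee_pos: [393.0, -65.2, 214.4]
ee_rot: [-179.9, 0.0, -169.0]
force: [1.3, -0.1, 0.2]
gripper_width: 91.4
gripper_force: 0.0
```

```bash
python3 - <<'E'
from h import *
s=env.state(); print(s["ee_pos"],s["force"])
im,d=optics.grab_frame("scene");PP=cloud("scene",d)
hsv=cv2.cvtColor(im,cv2.COLOR_RGB2HSV)
r=((hsv[...,0]<8)|(hsv[...,0]>172))&(hsv[...,1]>120)&(abs(PP[...,0]-477)<40)&(abs(PP[...,1]-97)<40)
print("red",r.sum(),PP[r].mean(0),PP[r].max(0))
cv2.imwrite("pics/g5.png",cv2.resize(im[60:260,130:330],None,fx=3,fy=3,interpolation=2)[...,::-1])
E
```

```text
[392.99503838 -65.1875992  214.38953627] [ 1.29979103 -0.12461256  0.16900639]
red 89 [470.53936136  99.05024076  56.62654751] [494.42543792 122.34371999  63.70299256]
```

View pics/g5.png

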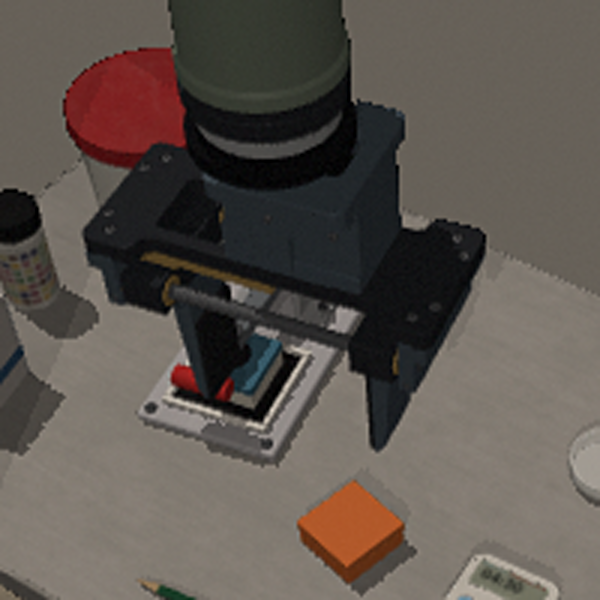

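The handle is down (crop 200,385) with the pad on the lid. The gripper hides part of it, so I clear the view and check the numbers.

Emit:
send_rows --targets '[[[0,0,0,-0.05,-0.22,0.05,-1],[0,0,0,-0.05,-0.22,0.05,-1],[0,0,0,-0.05,-0.22,0.05,-1],[0,0,0,-0.05,-0.22,0,-1],[0,0,0,0,-0.22,0,-1],[0,0,0,0,0,0,-1],[0,0,0,0,0,0,-1]]]'

```text
time_s: 18.85
ee_pos: [356.0, -281.7, 243.4]
ee_rot: [179.9, 0.0, -168.7]
force: [-0.7, -0.2, 0.3]
gripper_width: 91.2
gripper_force: 0.0
```

```bash
python3 - <<'E'
from h import *
s=env.state(); print(s["ee_pos"],s["force"])
for n in ("scene","top"):
    im,d=optics.grab_frame(n);PP=cloud(n,d)
    hsv=cv2.cvtColor(im,cv2.COLOR_RGB2HSV)
    r=((hsv[...,0]<8)|(hsv[...,0]>172))&(hsv[...,1]>150)&(abs(PP[...,0]-477)<40)&(abs(PP[...,1]-97)<40)
    print(n,"red",r.sum(),PP[r].mean(0),np.median(PP[r],0))
    m=(hsv[...,0]>90)&(hsv[...,0]<115)&(hsv[...,1]>80)&(abs(PP[...,0]-520)<60)&(abs(PP[...,1]-107)<60)&(PP[...,2]<45)&(PP[...,2]>29)
    print(m.sum(),rect(m,33,n),PP[m].mean(0))
    # arm top profile along its length (arm plane slope)
    u=np.array([.981,.194]); q=(PP[...,:2]-[520.7,106.5])@u; w=(PP[...,:2]-[520.7,106.5])@np.array([-u[1],u[0]])
    a=(abs(w)<7)&(q>-30)&(q<60)&(PP[...,2]>42)&(PP[...,2]<75)
    if a.sum()>10: print("arm slope",a.sum(),-np.polyfit(q[a],PP[a][:,2],1))
    cv2.imwrite(f"pics/f_{n}.png",cv2.resize(im[100:260,130:330],None,fx=3,fy=3,interpolation=2)[...,::-1])
E
```

```text
[ 355.9797147  -281.66619298  243.40921328] [-0.70524915 -0.22947959  0.34231295]
scene red 154 [471.26069738  95.27958417  58.09717356] [470.58029731  95.13217303  59.26955327]
209 ((517.888916015625, 107.08717346191406), (53.3286247253418, 52.741641998291016), 11.658973693847656) [520.19676911  96.76492278  34.5998451 ]
arm slope 248 [  0.05843689 -57.31677355]
top red 153 [476.99441923  96.30731808  56.32696184] [476.37467516  95.12882181  59.03011126]
361 ((521.4706420898438, 105.85236358642578), (50.202335357666016, 51.537445068359375), 11.563597679138184) [521.64801891 103.38465908  33.42237851]
arm slope 299 [ 5.71260616e-02 -5.74481198e+01]
```

View pics/f_scene.png

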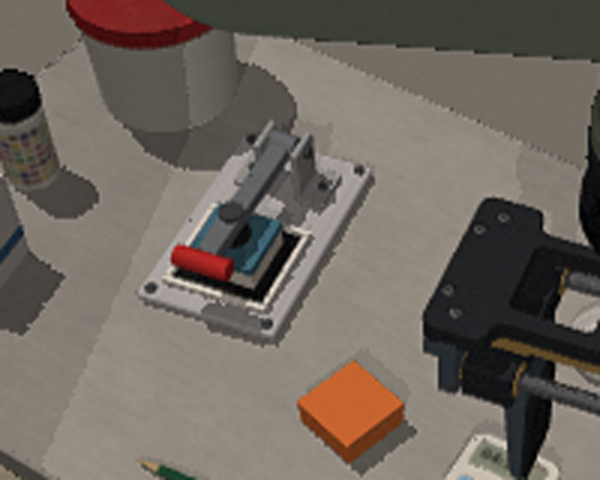

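The pad rests on the lid (crop 240,225). The box is centred and level, and the robot is clear.

```bash
python3 -c "
from workcell import env; print(env.job_done())"
```

```text
the job is handed in; nothing more can be done
None
```

I set the blue-lidded coverslip box flat in the clamp nest, brought the clamp arm down with its pad on the lid, and handed the job in at about 19 s; no verdict came back.

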